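# Stack the sample cans in the gated cradle

## Robot

A 7-joint arm with a two-finger parallel gripper is mounted at the origin on a cart in front of the work surface, level with it; the furniture and walls round the work are solid. World frame = base frame: x ahead of the robot, y to its left, z up, the work surface at z = 0. Lengths are in m, angles in rad, forces in N, time in s.
With the tool pointing down it reaches from about 0.4 to 0.85 m from the base axis. Payload 10.4 kg.
Tool frame: the origin (TCP) lies on the mounting face of the last link; the fingertips stand 173 mm ahead of it and the grasp point (between the pads) lies 155 mm ahead of it (manip.tip_extent is the distance from the TCP to the fingertips, in m); z points along the fingers, y is the line along which they close (so a half turn about z gives the same grasp; the last joint's range is limited). The gripper opens to 85 mm and grips with 20 to 120 N. Pads are 22 mm wide; open, the fingers measure 114 mm over their backs; the gripper's body (76 mm by 85 mm) begins 54 mm behind the grasp point. The pads swing forward as they close: fully open they stand 13 mm farther back than shut.
Start: joints at [-1.29, 0.332, -0.065, 1.46, 0.022, 1.35, -0.088], TCP at [0.187, 0.596, 0.405] pointing down, gripper open.
Joint ranges: [-2.6, 2.6], [-0.5, 2.12], [-1.47, 1.34], [0.16, 2.42], [-1.27, 4.41], [0.06, 2.06], [-2.6, 2.6]. Speed limits (rad/s): [2.22, 2.22, 2.79, 2.79, 3.14, 3.14, 3.14].

## Interface

Orientations are given as a unit quaternion [x, y, z, w].
In Python, from workcell import manip gives the robot as it stands.
- The arm moves only by the tool move_arm, never from a script. Its argument "plan" is one flat list of numbers, 7 for each row, row after row: the turn, a rotation vector about the tool's x, y, z in rad, then the shift along the tool's x, y, z in m, then the finger opening in m, from 0 to 0.0854. In form: [ax, ay, az, dx, dy, dz, gripper, ax, ay, az, dx, dy, dz, gripper, ...]. A call has 1 to 12 rows; each row is the pose to reach, as a shift and turn from the pose commanded when the call began, along the tool's axes at that moment; what a row does not reach only later rows make up. A row lasts 1/8 s, in which the tool goes at most 62.5 mm and 10.7 degrees, less where a joint would pass 70% of its speed; a pose out of reach is approached as far as the arm can. A call with a gripper value outside its range is refused whole. The fingers move at their own pace and stop on an object; "squeeze" is the grip in N (left out, the last holds). Time passes only in rows, so rows that repeat a pose let the fingers close. It gives the time, the measured TCP pose, the force, the opening and the grip force at its end, in the units of the state.
- manip.get_obs(): the state, without advancing time (a new reading comes with each control period).
- manip.camera(name): name is "side" or "top" or "wrist"; returns a dict with "color" (400x640x3 uint8, red, green, blue), "fx", "fy", "cx", "cy" (pixels), "cam_to_world" (4x4, takes a point from camera to world coordinates); the wrist camera has in their place "mount" (4x4, takes a point from camera to tool coordinates, whose origin is the TCP and whose axes are the flange's). Camera axes: x right, y down, z forward; pixel columns grow to the right and rows downward; lengths in m; the calibration is good to about 2 mm. The wrist camera is an equidistant fisheye: a pixel r from the principal point sees the ray r / f radians off the axis. A picture is of the moment at which its call begins: read the wrist's pose just before it. There is no depth.
- manip.hand_in(): hands the job in; it is judged then, once.
Trained networks look in a picture, given as the dict that the camera call returned (one of the last four; its "shot" number tells which), for a name from the list of things; names that differ only in an ending like _2 or _b are one class to them, and where a whole thing is asked for, a point or a joint stands for the part that bears it (a point fixed in the world has none). Each returns a list of dicts, best first, with "conf" (0 to 1); they miss things now and then, are a little off and sometimes report something else, mostly with a low value. They report only what shows in the picture. A call takes as long as a camera call.
- manip.look_for(picture, label): "position" ([x, y, z] in m, in the coordinates of the camera as it stood for that picture, good to about 4 mm: the middle of the surface that is visible of it).
- manip.silhouettes(picture, label): "pixels" (400x640 bool, what is visible of it).
- manip.tip_of(picture, label): "position" ([x, y, z] in m, in the coordinates of the camera as it stood for that picture, good to about 4 mm: a listed point, or the origin of a listed thing).
The state is a dict: "clock": time; "joint_pos": joint angles; "joint_velocities": joint speeds; "tau": joint torques, N m; "position": TCP position; "ee_rot": TCP orientation; "ft_force": force on the tool from outside, world axes, zero at the start; "torque": the same for the moment, N m; "grip_width": opening from 0.0 (shut) to 1.0 (fully open); "grasp_force": force on a finger pad.
Only numpy, scipy, OpenCV 4.12 (cv2) and the standard library are available. Lean on these libraries where they do the work, as an engineer would, in place of code of your own. Each camera call takes 0.05 s, during which the arm holds its last target. There are 200 camera calls.

## Task

Slide the cradle's retaining gate fully open, then lay every can from the mat in the cradle as a neat pyramid, with the one that is already there: fill the bottom row of three first, saddle the next ones in the gaps above it, and a sixth can, if there is one, on top. All cans lie lengthwise between the gate and the back stop, centred on their beams; with all of them in place slide the gate fully shut again, and leave the other things on the bench where they are.

Things in the scene. Friction and masses are not known exactly. Their poses are not given: they have to be found in the camera images.
- can_1: sample can, a round cylinder 62 mm long and 40 mm in diameter, flat end faces, brushed metal with a white plastic lid of the same outline at one end, 0.12 kg; origin at its centre, x axis along its length (it rolls, but not freely); all are alike, either way round is right. Its centre lies 20 mm above what it lies on; best picked by its end faces. Starts in the row on the mat, or is absent
- can_2: sample can, a round cylinder 62 mm long and 40 mm in diameter, flat end faces, brushed metal with a white plastic lid of the same outline at one end, 0.12 kg; origin at its centre, x axis along its length (it rolls, but not freely); all are alike, either way round is right. Its centre lies 20 mm above what it lies on; best picked by its end faces. Starts in the row on the mat, or is absent
- can_3: sample can, a round cylinder 62 mm long and 40 mm in diameter, flat end faces, brushed metal with a white plastic lid of the same outline at one end, 0.12 kg; origin at its centre, x axis along its length (it rolls, but not freely); all are alike, either way round is right. Its centre lies 20 mm above what it lies on; best picked by its end faces. Starts in the row on the mat, or is absent
- can_4: sample can, a round cylinder 62 mm long and 40 mm in diameter, flat end faces, brushed metal with a white plastic lid of the same outline at one end, 0.12 kg; origin at its centre, x axis along its length (it rolls, but not freely); all are alike, either way round is right. Its centre lies 20 mm above what it lies on; best picked by its end faces. Starts in the row on the mat, or is absent
- can_5: sample can, a round cylinder 62 mm long and 40 mm in diameter, flat end faces, brushed metal with a white plastic lid of the same outline at one end, 0.12 kg; origin at its centre, x axis along its length (it rolls, but not freely); all are alike, either way round is right. Its centre lies 20 mm above what it lies on; best picked by its end faces. Starts in the row on the mat, or is absent
- can_6: sample can, a round cylinder 62 mm long and 40 mm in diameter, flat end faces, brushed metal with a white plastic lid of the same outline at one end, 0.12 kg; origin at its centre, x axis along its length (it rolls, but not freely); all are alike, either way round is right. Its centre lies 20 mm above what it lies on; best picked by its end faces. May already lie in the bottom row of the cradle at the start, or be absent
- can_7: sample can, a round cylinder 62 mm long and 40 mm in diameter, flat end faces, brushed metal with a white plastic lid of the same outline at one end, 0.12 kg; origin at its centre, x axis along its length (it rolls, but not freely); all are alike, either way round is right. Its centre lies 20 mm above what it lies on; best picked by its end faces. May already lie in the bottom row of the cradle at the start, or be absent
- can_8: sample can, a round cylinder 62 mm long and 40 mm in diameter, flat end faces, brushed metal with a white plastic lid of the same outline at one end, 0.12 kg; origin at its centre, x axis along its length (it rolls, but not freely); all are alike, either way round is right. Its centre lies 20 mm above what it lies on; best picked by its end faces. May already lie in the bottom row of the cradle at the start, or be absent
- cradle: metal storage cradle fixed to the bench, 136 x 150 mm; origin at the centre of its underside, z up, x along the lying cans and away from the gate, y across the row to the handle end of the shut gate. Two beams carry the cans 16 mm up. Cheeks 80 mm high, 130 mm apart; back stop at x = +36 mm: a 14 mm high rail with four pegs 46 mm high, 9 mm wide, between the places; gate track 12 mm high at x = -39 to -53 mm, y = +75 to -208 mm
- mat: thin black rubber mat fixed to the bench in front of the cradle, 110 x 250 mm and 3 mm thick with a 15 mm high lip across each end, on which cans lie side by side in a row with gaps, lengthwise along its short side x; origin at the centre of its underside
- slot_row_a (a point): point of the cradle where the centre of a can lies in the full pyramid (+43 mm y, 36 mm up: bottom row, handle end of the closed gate, at x = 0 of the cradle)
- slot_row_b (a point): point of the cradle where the centre of a can lies in the full pyramid (0 mm y, 36 mm up: bottom row, middle, at x = 0 of the cradle)
- slot_row_c (a point): point of the cradle where the centre of a can lies in the full pyramid (-43 mm y, 36 mm up: bottom row, other end, at x = 0 of the cradle)
- slot_mid_ab (a point): point of the cradle where the centre of a can lies in the full pyramid (+21.5 mm y, 70 mm up: second layer, saddled on row_a and row_b, at x = 0 of the cradle)
- slot_mid_bc (a point): point of the cradle where the centre of a can lies in the full pyramid (-21.5 mm y, 70 mm up: second layer, saddled on row_b and row_c, at x = 0 of the cradle)
- slot_top (a point): point of the cradle where the centre of a can lies in the full pyramid (0 mm y, 103 mm up: top, saddled on the two of the second layer, at x = 0 of the cradle)
- gate (a joint): sliding retaining gate in front of the can ends (x = -46 mm of the cradle, 55 mm high, 134 mm wide, 12 mm from the can ends): 0 m is shut, 0.13 m fully open; it opens along the cradle's -y, slides stiffly with about 1.5 N and stays where it is left
- gate_handle (a point): on the gate's upright black handle post, 85 mm above the bench, 15 mm below the post's top; the post is 20 mm wide along the cradle's y and 14 mm along x, free on both y sides and 28 mm in front of the can ends; moves with the gate
- timer: bench timer 64x64x24 mm, a bystander to the left of the mat; origin at the centre of its underside
- beaker: small clear beaker 54 mm wide, 68 mm high, a bystander; origin at the centre of its underside

How it is judged:
On the way, in this order (a step that is already met when the one before it is completed fails the run):
1. the gate is fully open (to within 12 mm) (value of joint gate above 0.118 m), for 0.2 s.
2. with the gate still open, every can lies in its place of the pyramid ((distance between can_1 and slot_row_a below 0.012 m or distance between can_1 and slot_row_b below 0.012 m or distance between can_1 and slot_row_c below 0.012 m or distance between can_1 and slot_mid_ab below 0.012 m or distance between can_1 and slot_mid_bc below 0.012 m or distance between can_1 and slot_top below 0.012 m) and angle between the x axis of each of can_1, can_2, can_3, can_4, can_5, can_6, can_7, can_8 and the x axis of cradle, either way round below 0.2 rad and linear speed of each of can_1, can_2, can_3, can_4, can_5, can_6, can_7, can_8 below 0.03 m/s and (distance between can_2 and slot_row_a below 0.012 m or distance between can_2 and slot_row_b below 0.012 m or distance between can_2 and slot_row_c below 0.012 m or distance between can_2 and slot_mid_ab below 0.012 m or distance between can_2 and slot_mid_bc below 0.012 m or distance between can_2 and slot_top below 0.012 m) and (distance between can_3 and slot_row_a below 0.012 m or distance between can_3 and slot_row_b below 0.012 m or distance between can_3 and slot_row_c below 0.012 m or distance between can_3 and slot_mid_ab below 0.012 m or distance between can_3 and slot_mid_bc below 0.012 m or distance between can_3 and slot_top below 0.012 m) and (distance between can_4 and slot_row_a below 0.012 m or distance between can_4 and slot_row_b below 0.012 m or distance between can_4 and slot_row_c below 0.012 m or distance between can_4 and slot_mid_ab below 0.012 m or distance between can_4 and slot_mid_bc below 0.012 m or distance between can_4 and slot_top below 0.012 m) and (distance between can_5 and slot_row_a below 0.012 m or distance between can_5 and slot_row_b below 0.012 m or distance between can_5 and slot_row_c below 0.012 m or distance between can_5 and slot_mid_ab below 0.012 m or distance between can_5 and slot_mid_bc below 0.012 m or distance between can_5 and slot_top below 0.012 m) and (distance between can_6 and slot_row_a below 0.012 m or distance between can_6 and slot_row_b below 0.012 m or distance between can_6 and slot_row_c below 0.012 m or distance between can_6 and slot_mid_ab below 0.012 m or distance between can_6 and slot_mid_bc below 0.012 m or distance between can_6 and slot_top below 0.012 m) and (distance between can_7 and slot_row_a below 0.012 m or distance between can_7 and slot_row_b below 0.012 m or distance between can_7 and slot_row_c below 0.012 m or distance between can_7 and slot_mid_ab below 0.012 m or distance between can_7 and slot_mid_bc below 0.012 m or distance between can_7 and slot_top below 0.012 m) and (distance between can_8 and slot_row_a below 0.012 m or distance between can_8 and slot_row_b below 0.012 m or distance between can_8 and slot_row_c below 0.012 m or distance between can_8 and slot_mid_ab below 0.012 m or distance between can_8 and slot_mid_bc below 0.012 m or distance between can_8 and slot_top below 0.012 m) and value of joint gate above 0.09 m), for 0.3 s.
At the end, for the whole second after the job is handed in: every can present lies at rest within 12 mm of a place of the pyramid, its length within 0.2 rad of the cradle's x axis, and the gate is shut to within 6 mm ((distance between can_1 and slot_row_a below 0.012 m or distance between can_1 and slot_row_b below 0.012 m or distance between can_1 and slot_row_c below 0.012 m or distance between can_1 and slot_mid_ab below 0.012 m or distance between can_1 and slot_mid_bc below 0.012 m or distance between can_1 and slot_top below 0.012 m) and angle between the x axis of each of can_1, can_2, can_3, can_4, can_5, can_6, can_7, can_8 and the x axis of cradle, either way round below 0.2 rad and linear speed of each of can_1, can_2, can_3, can_4, can_5, can_6, can_7, can_8 below 0.03 m/s and (distance between can_2 and slot_row_a below 0.012 m or distance between can_2 and slot_row_b below 0.012 m or distance between can_2 and slot_row_c below 0.012 m or distance between can_2 and slot_mid_ab below 0.012 m or distance between can_2 and slot_mid_bc below 0.012 m or distance between can_2 and slot_top below 0.012 m) and (distance between can_3 and slot_row_a below 0.012 m or distance between can_3 and slot_row_b below 0.012 m or distance between can_3 and slot_row_c below 0.012 m or distance between can_3 and slot_mid_ab below 0.012 m or distance between can_3 and slot_mid_bc below 0.012 m or distance between can_3 and slot_top below 0.012 m) and (distance between can_4 and slot_row_a below 0.012 m or distance between can_4 and slot_row_b below 0.012 m or distance between can_4 and slot_row_c below 0.012 m or distance between can_4 and slot_mid_ab below 0.012 m or distance between can_4 and slot_mid_bc below 0.012 m or distance between can_4 and slot_top below 0.012 m) and (distance between can_5 and slot_row_a below 0.012 m or distance between can_5 and slot_row_b below 0.012 m or distance between can_5 and slot_row_c below 0.012 m or distance between can_5 and slot_mid_ab below 0.012 m or distance between can_5 and slot_mid_bc below 0.012 m or distance between can_5 and slot_top below 0.012 m) and (distance between can_6 and slot_row_a below 0.012 m or distance between can_6 and slot_row_b below 0.012 m or distance between can_6 and slot_row_c below 0.012 m or distance between can_6 and slot_mid_ab below 0.012 m or distance between can_6 and slot_mid_bc below 0.012 m or distance between can_6 and slot_top below 0.012 m) and (distance between can_7 and slot_row_a below 0.012 m or distance between can_7 and slot_row_b below 0.012 m or distance between can_7 and slot_row_c below 0.012 m or distance between can_7 and slot_mid_ab below 0.012 m or distance between can_7 and slot_mid_bc below 0.012 m or distance between can_7 and slot_top below 0.012 m) and (distance between can_8 and slot_row_a below 0.012 m or distance between can_8 and slot_row_b below 0.012 m or distance between can_8 and slot_row_c below 0.012 m or distance between can_8 and slot_mid_ab below 0.012 m or distance between can_8 and slot_mid_bc below 0.012 m or distance between can_8 and slot_top below 0.012 m) and value of joint gate below 0.006 m); the robot touches nothing.
It fails at once if a bystander (timer, beaker) was shifted more than 6 cm (distance of any of timer, beaker from where it was at the start of the episode above 0.06 m).
It fails at once if the beaker was tipped over (angle between beaker's own z axis and vertical above 0.6 rad).
Of can_6, can_7, can_8 only 1 to 1 are there at a start; the rules pass over those that are not, and their reading is None.
Of can_1, can_2, can_3, can_4, can_5 only 4 to 5 are there at a start; the rules pass over those that are not, and their reading is None.
At some moment in a run one of can_1, can_2, can_3, can_4, can_5 may be knocked a few centimetres aside while the robot is not near it.
It also fails if it takes over 210 s, if anything falls off the work surface, if the arm or the gripper's body presses on something with over 40 N, if the wrist force passes 120 N, or if a joint passes its speed limit or range.

## Working session

There is one attempt and no reset: what is moved stays moved. The work goes in short steps, Python scripts to look and compute and a tool call to move; the robot and the scene stay as the last step left them, time stands still between calls to the robot, and variables do not carry over. Pictures are saved under pics/ and viewed, at most 14 in all, crops included, and the job is handed in when it is done.

Besides the shell and the picture viewer there is one more tool, called after "Call:" as name(argument=value, ...) on one line, values as JSON. move_arm: Moves the arm, as the interface text tells. Its arguments: {"type":"object","properties":{"plan":{"type":"array","items":{"type":"number"}},"squeeze":{"type":"number"}},"required":["plan"]}

```bash
mkdir -p pics; ls; cat > h.py <<'E'
import numpy as np, cv2
from scipy.spatial.transform import Rotation as R
from workcell import manip
def tcp():
    o=manip.get_obs(); T=np.eye(4); T[:3,:3]=R.from_quat(o["ee_rot"]).as_matrix(); T[:3,3]=o["position"]; return T
def shot(n):
    T=tcp(); p=manip.camera(n)
    p["T"]=p["cam_to_world"] if n!="wrist" else T@p["mount"]
    return p
def save(p,f): cv2.imwrite("pics/"+f,np.ascontiguousarray(p["color"][:,:,::-1]))
def w(p,pos): return (p["T"]@np.r_[pos,1])[:3]
def ray(p,u,v):
    return np.array([(u-p["cx"])/p["fx"],(v-p["cy"])/p["fy"],1])
def onplane(p,u,v,z):
    d=p["T"][:3,:3]@ray(p,u,v); c=p["T"][:3,3]; return c+d*(z-c[2])/d[2]
def look(p,labels,f="tip_of",mc=0.2):
    for l in labels:
        for d in getattr(manip,f)(p,l): 
            if d["conf"]>mc: print(f,l,round(d["conf"],2),np.round(w(p,d["position"]),4))
E
python3 - <<'E'
from h import *
o=manip.get_obs(); print(o); print(manip.tip_extent)
for n in("top","side"):
    p=shot(n); save(p,n+"0.png"); print(n,p["fx"],p["T"].round(3).tolist())
    look(p,["can_1","cradle","mat","gate_handle","slot_row_a","slot_row_c","slot_top","timer","beaker"])
E
```

```text
pics
{'clock': 0.0, 'joint_pos': array([-1.28955405,  0.33286741, -0.06468923,  1.46094144,  0.02157887,
        1.34987744, -0.08853074]), 'joint_velocities': array([-0.00117925,  0.00103182,  0.00128213,  0.00112775,  0.0021043 ,
        0.00091246,  0.00060899]), 'tau': array([-1.57553668e-04, -6.25459170e+01,  4.88416920e-02, -3.91602981e+01,
        1.62283442e-02,  1.01063296e-02,  2.80308385e-06]), 'position': array([0.1869514 , 0.59625207, 0.40391844]), 'ee_rot': array([ 1.51349526e-01,  9.88480061e-01, -6.94727457e-04, -8.24826057e-05]), 'ft_force': array([ 0.47552287, -0.66751918,  0.43611078]), 'torque': array([-0.0337679 , -0.0327554 , -0.03140099]), 'grasp_force': 0.0, 'grip_width': 1.0024617254884591}
0.1734
top 403.82307137157727 [[-0.011, -0.995, 0.099, 0.362], [-1.0, 0.01, -0.005, -0.166], [0.004, -0.099, -0.995, 0.929], [0.0, 0.0, 0.0, 1.0]]
tip_of can_1 0.96 [ 0.3466 -0.34    0.0249]
tip_of can_1 0.85 [ 0.4083 -0.2187  0.0244]
tip_of can_1 0.7 [ 0.5835 -0.3309  0.0355]
tip_of can_1 0.59 [ 0.3678 -0.3012  0.0235]
tip_of can_1 0.56 [ 0.4277 -0.1762  0.022 ]
tip_of cr
[... 974 characters left out ...]
_of can_1 0.58 [ 0.3432 -0.343   0.0205]
tip_of cradle 0.97 [ 5.557e-01 -3.736e-01  5.000e-04]
tip_of cradle 0.39 [ 0.3652 -0.3007  0.0217]
tip_of mat 0.62 [ 0.3911 -0.2543 -0.0014]
tip_of mat 0.48 [ 0.5697 -0.3548  0.069 ]
tip_of gate_handle 0.8 [ 0.523  -0.3147  0.0841]
tip_of slot_row_a 0.95 [ 0.5319 -0.4013  0.0392]
tip_of slot_row_a 0.88 [ 0.5503 -0.3686  0.0327]
tip_of slot_row_a 0.57 [ 0.5776 -0.3342  0.0336]
tip_of slot_row_c 0.95 [ 0.5319 -0.4013  0.0392]
tip_of slot_row_c 0.88 [ 0.5503 -0.3686  0.0327]
tip_of slot_row_c 0.57 [ 0.5776 -0.3342  0.0336]
tip_of timer 0.89 [ 0.4926 -0.0712 -0.0039]
tip_of beaker 0.75 [ 0.5046  0.0504 -0.0037]
tip_of beaker 0.32 [ 0.4047 -0.2182  0.0266]
```

View pics/top0.png

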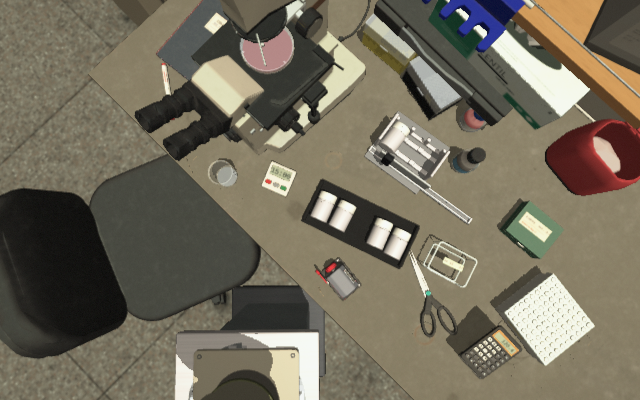

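View pics/side0.png

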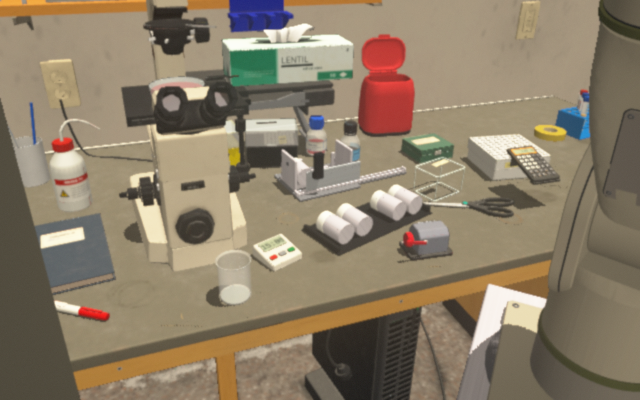

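The top view shows four cans on the mat, at (322,206), (343,214), (380,234) and (397,243). One can lies in the cradle at row_a, at (396,136), and the gate handle is near (386,160). The microscope fills the upper left, so I'll keep x small while passing it. The side view agrees.

```bash
cat >> h.py <<'E'
def rel(*tg):
    """targets (x,y,z,yaw_deg of tool y) -> relative rows"""
    T=tcp(); print("tcp",T[:3,3].round(4),"yaw",round(np.degrees(np.arctan2(T[1,1],T[0,1])),2),"q7",round(manip.get_obs()["joint_pos"][6],2))
    for x,y,z,a in tg:
        a=np.radians(a); ty=np.array([np.cos(a),np.sin(a),0]); tz=np.array([0,0,-1.]); M=np.c_[np.cross(ty,tz),ty,tz]
        rv=R.from_matrix(T[:3,:3].T@M).as_rotvec(); d=T[:3,:3].T@(np.array([x,y,z])-T[:3,3])
        print((x,y,z,round(np.degrees(a),1)),"->",np.round(np.r_[rv,d],4).tolist())
E
python3 -c "
from h import *
rel((.36,.2,.42,66),(.38,0,.42,60),(.42,-.2,.42,53),(.525,-.314,.38,53))"
```

```text
tcp [0.187  0.5964 0.4047] yaw 72.59 q7 -0.09
(0.36, 0.2, 0.42, np.float64(66.0)) -> [0.0001, -0.0, 0.1151, -0.2837, -0.3265, -0.0153]
(0.38, 0, 0.42, np.float64(60.0)) -> [0.0001, -0.0, 0.2198, -0.3626, -0.5113, -0.0153]
(0.42, -0.2, 0.42, np.float64(53.0)) -> [0.0001, -0.0, 0.342, -0.4606, -0.6902, -0.0153]
(0.525, -0.314, 0.38, np.float64(53.0)) -> [0.0001, -0.0, 0.342, -0.5949, -0.7676, 0.0247]
```

Call:
move_arm(plan=[0,0,0.02,-0.04,-0.045,-0.005,0.085,0,0,0.04,-0.08,-0.09,-0.01,0.085,0,0,0.06,-0.12,-0.14,-0.015,0.085,0,0,0.08,-0.16,-0.185,-0.015,0.085,0,0,0.09,-0.2,-0.23,-0.015,0.085,0,0,0.1,-0.24,-0.28,-0.015,0.085,0,0,0.115,-0.284,-0.326,-0.015,0.085,0,0,0.14,-0.304,-0.372,-0.015,0.085,0,0,0.17,-0.324,-0.418,-0.015,0.085,0,0,0.2,-0.343,-0.465,-0.015,0.085,0,0,0.22,-0.362,-0.511,-0.015,0.085,0,0,0.22,-0.362,-0.511,-0.015,0.085])

```text
clock: 2.5
position: [0.3795, -0.0028, 0.42]
ee_rot: [0.262, 0.965, 0.001, 0.0]
ft_force: [-0.4, 1.1, 0.4]
grip_width: 0.993
grasp_force: 0.0
```

```bash
python3 -c "
from h import *
rel((.42,-.2,.42,53),(.52,-.314,.38,53))"
```

```text
tcp [ 0.3795 -0.0028  0.42  ] yaw 59.65 q7 0.77
(0.42, -0.2, 0.42, np.float64(53.0)) -> [0.0018, -0.0001, 0.116, -0.1346, -0.1497, -0.0002]
(0.52, -0.314, 0.38, np.float64(53.0)) -> [0.0018, -0.0001, 0.116, -0.2785, -0.1977, 0.0397]
```

Call:
move_arm(plan=[0,0,0.03,-0.034,-0.037,0,0.085,0,0,0.06,-0.068,-0.075,0,0.085,0,0,0.09,-0.1,-0.112,0,0.085,0,0,0.116,-0.135,-0.15,0,0.085,0,0,0.116,-0.183,-0.166,0.013,0.085,0,0,0.116,-0.23,-0.182,0.026,0.085,0,0,0.116,-0.278,-0.198,0.04,0.085,0,0,0.116,-0.278,-0.198,0.04,0.085,0,0,0.116,-0.278,-0.198,0.04,0.085])

```text
clock: 3.62
position: [0.5213, -0.3097, 0.3793]
ee_rot: [0.315, 0.949, -0.0, -0.001]
ft_force: [1.3, 0.1, 0.5]
grip_width: 0.998
grasp_force: 0.0
```

```bash
python3 - <<'E'
from h import *
p=shot("wrist"); save(p,"w1.png"); print({k:np.round(p[k],3).tolist() for k in("fx","cx","cy","mount")})
look(p,["gate_handle","slot_row_a","cradle","can_1","slot_top"])
rel((.525,-.314,.38,53),(.525,-.314,.24,53))
E
```

```text
{'fx': 309.707, 'cx': 316.393, 'cy': 200.921, 'mount': [[-0.0, -0.965, -0.261, 0.067], [1.0, -0.0, -0.0, -0.001], [0.0, -0.261, 0.965, 0.03], [0.0, 0.0, 0.0, 1.0]]}
tip_of gate_handle 0.74 [ 0.5262 -0.3133  0.0878]
tip_of gate_handle 0.41 [ 0.5545 -0.3734  0.1046]
tip_of slot_row_a 0.7 [ 0.5597 -0.3703  0.037 ]
tip_of slot_row_a 0.6 [ 0.5239 -0.4043  0.0373]
tip_of cradle 0.72 [ 0.549  -0.3745  0.0008]
tip_of can_1 0.85 [ 0.3411 -0.3349  0.0197]
tip_of can_1 0.84 [ 0.4256 -0.1732  0.0224]
tip_of can_1 0.84 [ 0.3641 -0.2972  0.0245]
tip_of can_1 0.84 [ 0.5794 -0.3411  0.0346]
tip_of can_1 0.76 [ 0.4087 -0.216   0.0237]
tip_of slot_top 0.87 [ 0.5549 -0.3732  0.1034]
tcp [ 0.5212 -0.309   0.3811] yaw 53.44 q7 1.7
(0.525, -0.314, 0.38, np.float64(53.0)) -> [0.0032, 0.0018, 0.0077, -0.006, -0.0017, 0.0011]
(0.525, -0.314, 0.24, np.float64(53.0)) -> [0.0032, 0.0018, 0.0077, -0.0058, -0.0021, 0.1411]
```

View pics/w1.png

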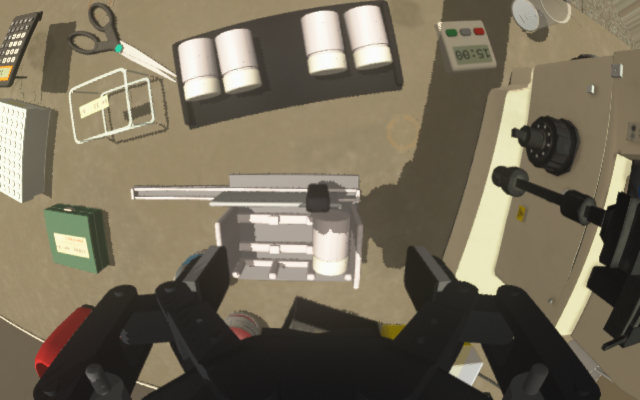

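The wrist view shows the handle at (317,195), with the cradle and its row_a can next to it, and the path down is clear. I'll descend and grip.

Call:
move_arm(plan=[0.003,0.002,0.008,-0.006,-0.002,0.04,0.085,0.003,0.002,0.008,-0.006,-0.002,0.08,0.085,0.003,0.002,0.008,-0.006,-0.002,0.12,0.085,0.003,0.002,0.008,-0.006,-0.002,0.14,0.085,0.003,0.002,0.008,-0.006,-0.002,0.14,0.085,0.003,0.002,0.008,-0.006,-0.002,0.14,0,0.003,0.002,0.008,-0.006,-0.002,0.14,0,0.003,0.002,0.008,-0.006,-0.002,0.14,0,0.003,0.002,0.008,-0.006,-0.002,0.14,0,0.003,0.002,0.008,-0.006,-0.002,0.14,0], squeeze=30)

```text
clock: 5.18
position: [0.5251, -0.3152, 0.2403]
ee_rot: [0.318, 0.948, -0.001, -0.001]
ft_force: [-0.9, 2.4, 6.9]
grip_width: 0.226
grasp_force: 32.7
```

```bash
python3 -c "
from h import *
rel((.4465,-.418,.24,53))"
```

```text
tcp [ 0.5251 -0.3152  0.2403] yaw 52.89 q7 1.79
(0.4465, -0.418, 0.24, np.float64(53.0)) -> [-0.0022, -0.0014, -0.002, 0.0006, -0.1294, 0.0006]
```

Call:
move_arm(plan=[0,0,0,0,-0.012,0,0,0,0,0,0,-0.027,0,0,0,0,0,0,-0.042,0,0,0,0,0,0,-0.057,0,0,0,0,0,0,-0.072,0,0,0,0,0,0,-0.087,0,0,0,0,0,0,-0.102,0,0,0,0,0,0,-0.116,0,0,0,0,0,0,-0.126,0,0,0,0,0,0,-0.131,0,0,0,0,0,0,-0.131,0,0,0,0,0,0,-0.131,0,0])

```text
clock: 6.68
position: [0.4567, -0.4071, 0.2399]
ee_rot: [0.31, 0.951, 0.012, -0.0]
ft_force: [21.2, 61.9, 31.8]
grip_width: 0.231
grasp_force: 51.7
```

```bash
python3 - <<'E'
from h import *
p=shot("top"); look(p,["gate_handle","can_1"])
T=tcp(); print(manip.get_obs()["ft_force"], T[:3,3])
E
```

```text
tip_of can_1 0.81 [ 0.4274 -0.1778  0.0206]
tip_of can_1 0.77 [ 0.5862 -0.3352  0.0354]
[21.7411889  62.08731061 31.52403418] [ 0.45668444 -0.40705268  0.23997226]
```

Call:
move_arm(plan=[0,0,0,0,0.01,0,0,0,0,0,0,0.016,0,0,0,0,0,0,0.016,0,0])

```text
clock: 7.2
position: [0.4582, -0.4035, 0.2401]
ee_rot: [0.316, 0.949, 0.002, -0.001]
ft_force: [4.7, 16.8, 9.1]
grip_width: 0.222
grasp_force: 34.1
```

```bash
python3 - <<'E'
from h import *
o=manip.get_obs(); print(o["ft_force"],o["position"])
a=shot("top"); b=shot("side"); c=shot("wrist")
A=cv2.resize(a["color"][100:260,330:500],None,fx=2.4,fy=2.4); B=cv2.resize(b["color"][100:250,250:440],None,fx=2.1,fy=2.1)
C=np.zeros((400,800,3),np.uint8); C[:A.shape[0],:400]=A[:,:400]; C[:B.shape[0],400:400+B.shape[1]]=B[:400,:400]
save({"color":C},"g.png"); save(c,"w2.png")
look(c,["gate_handle"])
E
```

```text
[ 4.70304172 16.79943268  9.13240013] [ 0.45822264 -0.40352885  0.24011992]
tip_of gate_handle 0.71 [ 0.4578 -0.4022  0.0854]
```

View pics/g.png

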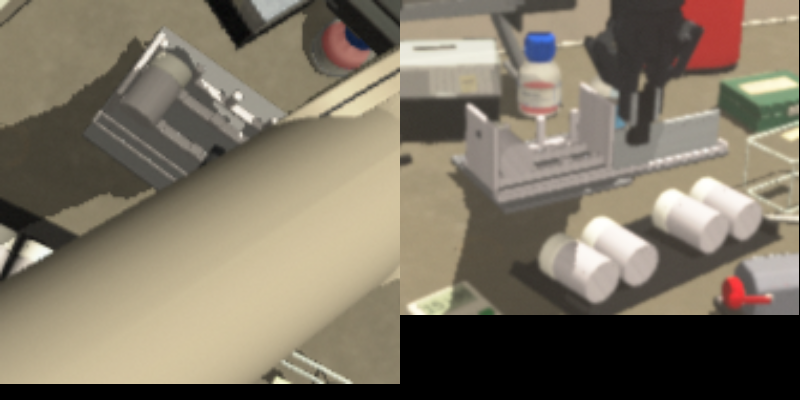

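View pics/w2.png

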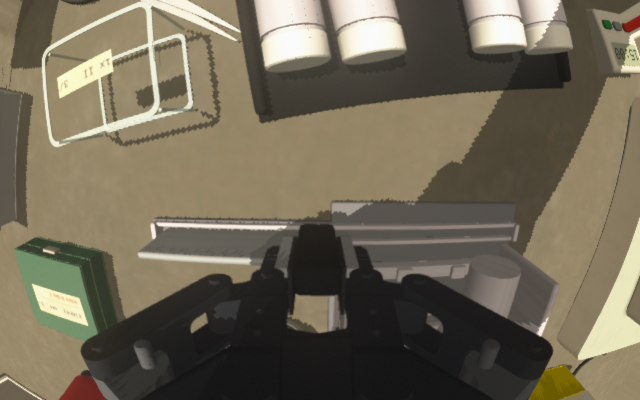

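```bash
python3 - <<'E'
from h import *
b=shot("side")
c=np.array([.5547,-.369,0]); ex=np.array([.797,-.603,0]); ey=np.array([.603,.797,0])
def px(l):
    q=np.linalg.inv(b["T"])@np.r_[c+ex*l[0]+ey*l[1]+[0,0,l[2]],1]; return (q[0]/q[2]*b["fx"]+b["cx"],q[1]/q[2]*b["fy"]+b["cy"])
im=cv2.resize(b["color"][120:230,270:430],None,fx=5,fy=5,interpolation=cv2.INTER_CUBIC)
for q,col in((.10,(255,0,0)),(.115,(0,255,0)),(.13,(255,255,0))):
    for z in(.012,.055):
        for yy in (-.067,.067):
            u=px((-.046,yy-q,z)); cv2.circle(im,(int((u[0]-270)*5),int((u[1]-120)*5)),4,col,-1)
for l in((-.046,-.208,.012),(-.039,.075,.012),(-.053,.075,.012),(-.053,-.208,.012)):
    u=px(l); cv2.circle(im,(int((u[0]-270)*5),int((u[1]-120)*5)),4,(255,0,255),-1)
save({"color":im},"g2.png")
w1=cv2.imread("pics/w1.png")[165:300,120:380]; cv2.imwrite("pics/w1c.png",cv2.resize(w1,None,fx=3,fy=3,interpolation=cv2.INTER_CUBIC))
E
```

```text
(no output)
```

View pics/g2.png

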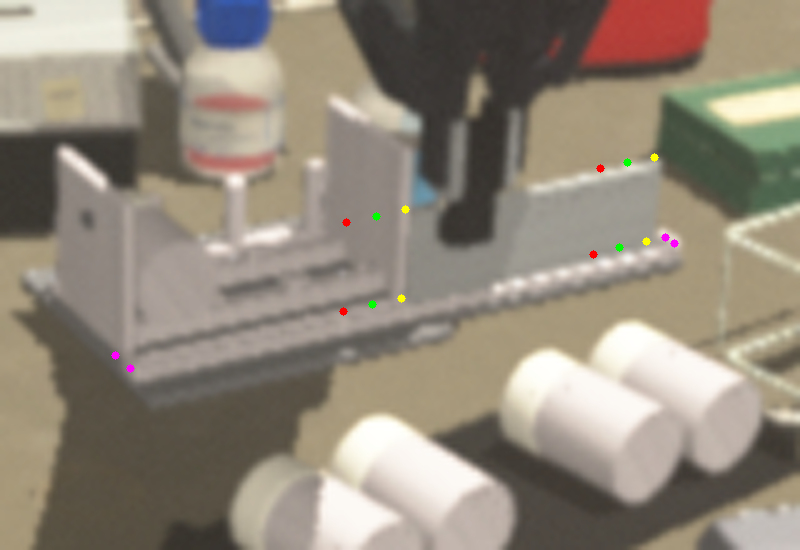

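View pics/w1c.png

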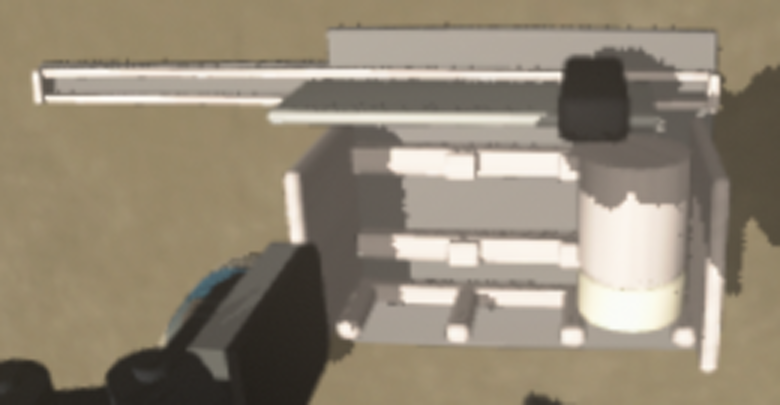

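The gate's top right corner lies on the 0.13 m mark, so the gate is fully open; it started about 16 mm open. Next I'll release, lift and go to the first can.

Call:
move_arm(plan=[0,0,0,0,0,0,0.04,0,0,0,0,0,0,0.04,0,0,0,0,0,0,0.04,0,0,0,0,0,-0.04,0.04,0,0,0,0,0,-0.08,0.04,0,0,0,0,0,-0.12,0.04,0,0,0.18,0,0,-0.12,0.06,0,0,0.36,0,0,-0.12,0.085,0,0,0.54,0,0,-0.12,0.085,0,0,0.72,0,0,-0.12,0.085,0,0,0.9,0,0,-0.12,0.085,0,0,1.08,0,0,-0.12,0.085])

```text
clock: 8.95
position: [0.4556, -0.4069, 0.36]
ee_rot: [0.762, 0.647, -0.002, -0.001]
ft_force: [0.0, -0.3, -0.1]
grip_width: 0.998
grasp_force: 0.0
```

```bash
python3 - <<'E'
from h import *
rel((.4077,-.2172,.36,-27))
p=shot("side"); look(p,["can_1","gate_handle"])
E
```

```text
tcp [ 0.4556 -0.4069  0.36  ] yaw -9.36 q7 0.95
(0.4077, -0.2172, 0.36, np.float64(-27.0)) -> [-0.003, 0.0024, 0.3078, 0.1794, -0.0782, -0.0001]
tip_of can_1 0.91 [ 0.4303 -0.1773  0.019 ]
tip_of can_1 0.69 [ 0.3637 -0.2986  0.0245]
tip_of can_1 0.68 [ 0.3447 -0.341   0.0214]
tip_of can_1 0.66 [ 0.4017 -0.2173  0.0256]
tip_of can_1 0.66 [ 0.58   -0.3385  0.0363]
tip_of gate_handle 0.79 [ 0.4553 -0.3997  0.0862]
```

Call:
move_arm(plan=[-0.003,0.002,0.1,0.045,-0.02,0,0.085,-0.003,0.002,0.2,0.09,-0.04,0,0.085,-0.003,0.002,0.308,0.135,-0.06,0,0.085,-0.003,0.002,0.308,0.179,-0.078,0,0.085,-0.003,0.002,0.308,0.179,-0.078,0.04,0.085,-0.003,0.002,0.308,0.179,-0.078,0.08,0.085,-0.003,0.002,0.308,0.179,-0.078,0.08,0.085,-0.003,0.002,0.308,0.179,-0.078,0.08,0.085])

```text
clock: 10.1
position: [0.4066, -0.2189, 0.2813]
ee_rot: [0.851, 0.525, -0.0, 0.001]
ft_force: [-0.1, 0.4, 0.8]
grip_width: 0.995
grasp_force: 0.0
```

```bash
python3 - <<'E'
from h import *
p=shot("wrist"); save(p,"w3.png"); look(p,["can_1","slot_row_b","cradle","slot_top"])
rel((.4075,-.2172,.18,-27))
E
```

```text
tip_of can_1 0.84 [ 0.4057 -0.2174  0.0222]
tip_of can_1 0.73 [ 0.583  -0.3407  0.0359]
tip_of can_1 0.68 [ 0.3637 -0.2962  0.0237]
tip_of can_1 0.66 [ 0.3452 -0.3357  0.0227]
tip_of can_1 0.64 [ 0.4261 -0.174   0.0224]
tip_of slot_row_b 0.91 [ 0.5607 -0.3705  0.0352]
tip_of cradle 0.97 [ 0.5508 -0.373  -0.0009]
tcp [ 0.4068 -0.2182  0.281 ] yaw -26.63 q7 0.13
(0.4075, -0.2172, 0.18, np.float64(-27.0)) -> [0.0018, -0.0018, 0.0065, 0.001, 0.0, 0.101]
```

View pics/w3.png

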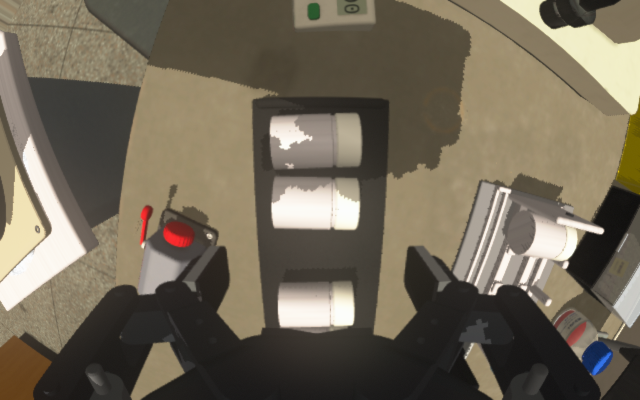

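The wrist view shows the cans at (317,140), (316,203) and (316,303), centred between the fingers and square to them. I'll descend and grip the second one.

Call:
move_arm(plan=[0.002,-0.002,0.006,0.001,0,0.04,0.085,0.002,-0.002,0.006,0.001,0,0.075,0.085,0.002,-0.002,0.006,0.001,0,0.101,0.085,0.002,-0.002,0.006,0.001,0,0.101,0.085,0.002,-0.002,0.006,0.001,0,0.101,0.05,0.002,-0.002,0.006,0.001,0,0.101,0.05,0.002,-0.002,0.006,0.001,0,0.101,0.05,0.002,-0.002,0.006,0.001,0,0.101,0.05,0.002,-0.002,0.006,0.001,0,0.06,0.05,0.002,-0.002,0.006,0.001,0,0.01,0.05,0.002,-0.002,0.006,0.001,0,-0.04,0.05,0.002,-0.002,0.006,0.001,0,-0.04,0.05], squeeze=35)

```text
clock: 11.85
position: [0.4078, -0.2177, 0.3227]
ee_rot: [0.852, 0.523, 0.004, -0.0]
ft_force: [1.1, -0.6, -1.3]
grip_width: 0.724
grasp_force: 40.2
```

```bash
python3 - <<'E'
from h import *
p=shot("side"); look(p,["cradle","slot_row_b","slot_row_c","slot_row_a","can_1"],mc=.4)
p=shot("top"); look(p,["cradle","slot_row_b","slot_row_c","slot_row_a"],mc=.4)
rel((.531,-.402,.32,-37),(.531,-.402,.21,-37),(.531,-.402,.193,-37))
E
```

```text
tip_of cradle 0.9 [ 0.553  -0.3716  0.001 ]
tip_of slot_row_b 0.86 [ 0.579  -0.3371  0.0355]
tip_of slot_row_b 0.82 [ 0.5525 -0.369   0.0343]
tip_of slot_row_b 0.8 [ 0.5324 -0.4085  0.0379]
tip_of slot_row_c 0.86 [ 0.579  -0.3371  0.0355]
tip_of slot_row_c 0.82 [ 0.5525 -0.369   0.0343]
tip_of slot_row_c 0.8 [ 0.5324 -0.4085  0.0379]
tip_of slot_row_a 0.86 [ 0.579  -0.3371  0.0355]
tip_of slot_row_a 0.82 [ 0.5525 -0.369   0.0343]
tip_of slot_row_a 0.8 [ 0.5324 -0.4085  0.0379]
tip_of can_1 0.98 [ 0.4059 -0.215   0.1674]
tip_of can_1 0.89 [ 0.3446 -0.3405  0.0235]
tip_of can_1 0.51 [ 0.5792 -0.3383  0.0343]
tip_of cradle 0.97 [ 0.5558 -0.3683 -0.0022]
tip_of slot_row_b 0.97 [ 0.5286 -0.4035  0.0355]
tip_of slot_row_b 0.71 [ 0.5585 -0.3687  0.0381]
tip_of slot_row_b 0.69 [ 0.5855 -0.3371  0.0364]
tip_of slot_row_c 0.97 [ 0.5286 -0.4035  0.0355]
tip_of slot_row_c 0.71 [ 0.5585 -0.3687  0.0381]
tip_of slot_row_c 0.69 [ 0.5855 -0.3371  0.0364]
tip_of slot_row_a 0.97 [ 0.5286 -0.4035  0.0355]
tip_of slot_row_a 0.71 [ 0.5585 -0.3687  0.0381]
tip_of slot_row_a 0.69 [ 0.5855 -0.3371  0.0364]
tcp [ 0.4068 -0.2171  0.3196] yaw -27.03 q7 -0.04
(0.531, -0.402, 0.32, np.float64(-37.0)) -> [-0.0022, 0.004, 0.1741, -0.1083, 0.1947, -0.0005]
(0.531, -0.402, 0.21, np.float64(-37.0)) -> [-0.0022, 0.004, 0.1741, -0.1079, 0.195, 0.1095]
(0.531, -0.402, 0.193, np.float64(-37.0)) -> [-0.0022, 0.004, 0.1741, -0.1078, 0.195, 0.1265]
```

```bash
python3 - <<'E'
from h import *
a=shot("top"); b=shot("side")
A=cv2.resize(a["color"][90:210,400:520],None,fx=3.3,fy=3.3,interpolation=cv2.INTER_CUBIC); B=cv2.resize(b["color"][90:210,290:410],None,fx=3.3,fy=3.3,interpolation=cv2.INTER_CUBIC)
save({"color":np.hstack([A,B])},"bt.png")
def f(p,c,x0,y0):
    c=(x0+c[0]/3.3,y0+c[1]/3.3); return p["T"][:3,3],p["T"][:3,:3]@ray(p,*c)
E
```

```text
(no output)
```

View pics/bt.png

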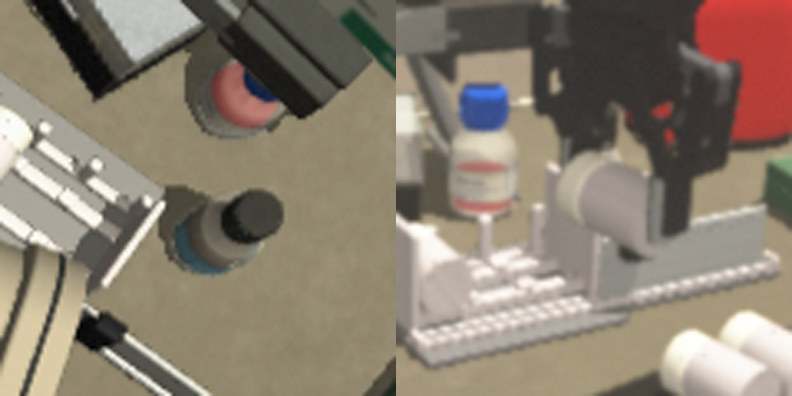

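```bash
python3 - <<'E'
from h import *
a=shot("top"); b=shot("side")
def tri(u,v):
    o1,d1=a["T"][:3,3],a["T"][:3,:3]@ray(a,*u); o2,d2=b["T"][:3,3],b["T"][:3,:3]@ray(b,*v)
    s=np.linalg.lstsq(np.c_[d1,-d2],o2-o1,rcond=None)[0]; return ((o1+s[0]*d1)+(o2+s[1]*d2))/2
def loc(P):
    d=P-np.array([.555,-.3705,0]); return np.round([d[0]*.7955-d[1]*.606,d[0]*.606+d[1]*.7955,P[2]],3)
print("captop",loc(tri((476.4,154.2),(351,122))))
for u in((457.6,164),(448,161),(459,170),(466,166)): print("base",loc(onplane(a,*u,0)))
E
```

```text
captop [ 0.05  -0.115  0.108]
base [ 0.049 -0.112  0.   ]
base [ 0.041 -0.09   0.   ]
base [ 0.039 -0.123 -0.   ]
base [ 0.057 -0.131  0.   ]
```

```bash
python3 -c "
from h import *
rel((.529,-.4047,.32,-37.3),(.529,-.4047,.26,-37.3))"
```

```text
tcp [ 0.4069 -0.217   0.3199] yaw -27.0 q7 -0.04
(0.529, -0.4047, 0.32, np.float64(-37.3)) -> [-0.0018, 0.0026, 0.1798, -0.1118, 0.194, -0.0002]
(0.529, -0.4047, 0.26, np.float64(-37.3)) -> [-0.0018, 0.0026, 0.1798, -0.1117, 0.1941, 0.0598]
```

Call:
move_arm(plan=[-0.002,0.003,0.045,-0.022,0.038,0,0.05,-0.002,0.003,0.09,-0.045,0.078,0,0.05,-0.002,0.003,0.13,-0.067,0.116,0,0.05,-0.002,0.003,0.18,-0.09,0.155,0,0.05,-0.002,0.003,0.18,-0.112,0.194,0,0.05,-0.002,0.003,0.18,-0.112,0.194,0.03,0.05,-0.002,0.003,0.18,-0.112,0.194,0.06,0.05,-0.002,0.003,0.18,-0.112,0.194,0.06,0.05,-0.002,0.003,0.18,-0.112,0.194,0.06,0.05])

```text
clock: 13.72
position: [0.5292, -0.405, 0.261]
ee_rot: [0.896, 0.444, 0.001, 0.0]
ft_force: [0.5, -0.0, -0.4]
grip_width: 0.723
grasp_force: 40.0
```

```bash
cat >> h.py <<'E'
def loc(P,c=(.555,-.3705),a=-37.3):
    d=np.array(P)-[*c,0]; c_,s_=np.cos(np.radians(a)),np.sin(np.radians(a)); return np.round([d[0]*c_+d[1]*s_,-d[0]*s_+d[1]*c_,d[2]],4)
def wpx(p,P):
    q=(np.linalg.inv(p["T"])@np.r_[P,1])[:3]; r=np.hypot(q[0],q[1]); t=np.arctan2(r,q[2]); k=p["fx"]*t/r; return np.array([p["cx"]+k*q[0],p["cy"]+k*q[1]])
def world(l,c=(.555,-.3705),a=-37.3):
    c_,s_=np.cos(np.radians(a)),np.sin(np.radians(a)); return np.array([c[0]+c_*l[0]-s_*l[1],c[1]+s_*l[0]+c_*l[1],l[2]])
def overlay(p,f,box=None):
    im=p["color"].copy()
    for l in [(-.046,-.208,.012),(-.053,.075,.012)]+[(.036,y,.046) for y in(-.0645,-.0215,.0215,.0645)]+[(-.031,.043,.036+.02),(.031,.043,.056)]+[(x,y,.08) for x in(-.036,.04) for y in(-.065,.065)]:
        u=wpx(p,world(l)); 
        if 0<u[0]<640 and 0<u[1]<400: cv2.circle(im,tuple(int(round(t)) for t in u),2,(255,0,255),-1)
    if box: im=im[box[1]:box[3],box[0]:box[2]]; im=cv2.resize(im,None,fx=2,fy=2)
    save({"color":im},f)
E
python3 - <<'E'
from h import *
p=shot("wrist"); overlay(p,"w4.png"); T=tcp()
for l in("slot_row_a","can_1","cradle"):
    for d in manip.tip_of(p,l):
        if d["conf"]>.4: print(l,round(d["conf"],2),loc(w(p,d["position"])))
print(loc(T[:3,3]))
rel((.529,-.4047,.215,-37.3),(.529,-.4047,.194,-37.3))
E
```

```text
slot_row_a 0.82 [0.0023 0.0027 0.0402]
slot_row_a 0.76 [-0.0018 -0.0458  0.0335]
can_1 0.78 [-0.1943 -0.0554  0.0262]
can_1 0.75 [-0.2205  0.0753  0.0254]
can_1 0.68 [0.0066 0.037  0.032 ]
can_1 0.61 [ 0.0005 -0.0444  0.1014]
can_1 0.58 [-0.188  -0.1024  0.0225]
cradle 0.76 [-0.0045 -0.0019 -0.0014]
[ 0.0004 -0.0431  0.2613]
tcp [ 0.5291 -0.4049  0.261 ] yaw -37.28 q7 0.36
(0.529, -0.4047, 0.215, np.float64(-37.3)) -> [0.0019, -0.0011, 0.0003, 0.0, -0.0003, 0.046]
(0.529, -0.4047, 0.194, np.float64(-37.3)) -> [0.0019, -0.0011, 0.0003, 0.0, -0.0004, 0.067]
```

View pics/w4.png

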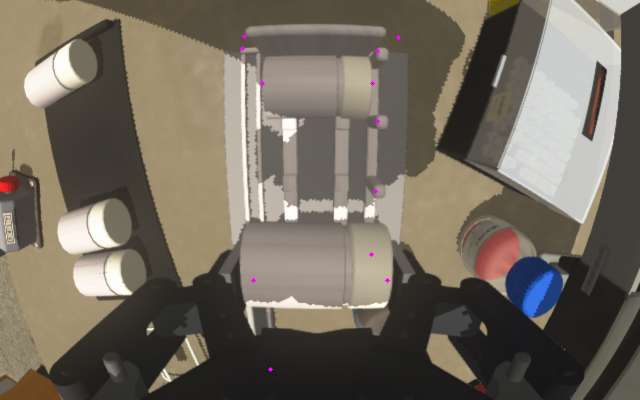

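The overlaid model points sit on the pegs at (378,52), (378,122) and (377,190), and on the ends of the row_a can. The frame is good to 1–2 mm, so I'll lower the can into row_c.

Call:
move_arm(plan=[0.002,-0.001,0,0,0,0.025,0.05,0.002,-0.001,0,0,0,0.046,0.05,0.002,-0.001,0,0,0,0.056,0.05,0.002,-0.001,0,0,0,0.062,0.05,0.002,-0.001,0,0,0,0.066,0.05,0.002,-0.001,0,0,0,0.066,0.05])

```text
clock: 14.68
position: [0.529, -0.405, 0.1941]
ee_rot: [0.896, 0.444, -0.0, -0.0]
ft_force: [-0.4, 0.9, -0.8]
grip_width: 0.721
grasp_force: 40.2
```

Call:
move_arm(plan=[0,0,0,0,0,0.0015,0.05,0,0,0,0,0,0.003,0.05,0,0,0,0,0,0.003,0.05,0,0,0,0,0,0.003,0.075,0,0,0,0,0,0.003,0.078,0,0,0,0,0,0.003,0.078,0,0,0,0,0,-0.03,0.078,0,0,0,0,0,-0.07,0.078,0,0,0,0,0,-0.12,0.078,0,0,0,0,0,-0.12,0.085])

```text
clock: 15.92
position: [0.5294, -0.406, 0.3178]
ee_rot: [0.896, 0.444, 0.001, 0.002]
ft_force: [-0.3, 0.3, -1.1]
grip_width: 0.993
grasp_force: 0.0
```

```bash
python3 - <<'E'
from h import *
for n in("wrist","side"):
    p=shot(n)
    for d in manip.tip_of(p,"can_1"):
        if d["conf"]>.3: P=w(p,d["position"]); print(n,round(d["conf"],2),P.round(4),loc(P))
rel((.4267,-.176,.32,-27),(.4267,-.176,.28,-27))
E
```

```text
wrist 0.85 [ 0.5296 -0.4077  0.0362] [ 0.0023 -0.045   0.0362]
wrist 0.79 [ 0.3646 -0.296   0.0226] [-0.1965 -0.0561  0.0226]
wrist 0.63 [ 0.3457 -0.3379  0.0224] [-0.1863 -0.1009  0.0224]
wrist 0.61 [ 0.4261 -0.173   0.0228] [-0.2222  0.079   0.0228]
side 0.78 [ 0.5271 -0.4042  0.0414] [-0.0018 -0.0437  0.0414]
side 0.77 [ 0.3619 -0.2994  0.0243] [-0.1966 -0.0605  0.0243]
side 0.74 [ 0.5784 -0.3381  0.0341] [-0.001   0.04    0.0341]
side 0.6 [ 0.4279 -0.1767  0.0209] [-0.2186  0.0772  0.0209]
tcp [ 0.529  -0.4045  0.3125] yaw -37.29 q7 0.33
(0.4267, -0.176, 0.32, np.float64(-27.0)) -> [-0.0036, -0.0002, -0.1796, 0.1198, -0.2199, -0.0067]
(0.4267, -0.176, 0.28, np.float64(-27.0)) -> [-0.0036, -0.0002, -0.1796, 0.1198, -0.2197, 0.0333]
```

Call:
move_arm(plan=[-0.004,0,-0.04,0.024,-0.044,-0.003,0.085,-0.004,0,-0.08,0.048,-0.088,-0.005,0.085,-0.004,0,-0.12,0.072,-0.132,-0.007,0.085,-0.004,0,-0.18,0.096,-0.176,-0.007,0.085,-0.004,0,-0.18,0.12,-0.22,-0.007,0.085,-0.004,0,-0.18,0.12,-0.22,0.033,0.085,-0.004,0,-0.18,0.12,-0.22,0.053,0.085,-0.004,0,-0.18,0.12,-0.22,0.053,0.085,-0.004,0,-0.18,0.12,-0.22,0.053,0.085])

```text
clock: 17.25
position: [0.4268, -0.1767, 0.2616]
ee_rot: [0.853, 0.522, -0.0, 0.001]
ft_force: [-0.0, -0.6, -0.4]
grip_width: 0.997
grasp_force: 0.0
```

```bash
python3 - <<'E'
from h import *
p=shot("wrist"); look(p,["can_1"],mc=.3); look(shot("side"),["can_1"],mc=.3)
rel((.427,-.1755,.18,-27))
E
```

```text
tip_of can_1 0.81 [ 0.4281 -0.1748  0.0202]
tip_of can_1 0.67 [ 0.5787 -0.3388  0.0355]
tip_of can_1 0.5 [ 0.3881 -0.2589  0.0009]
tip_of can_1 0.96 [ 0.4295 -0.1776  0.0223]
tip_of can_1 0.85 [ 0.3471 -0.3435  0.0192]
tip_of can_1 0.78 [ 0.5277 -0.407   0.0383]
tip_of can_1 0.66 [ 0.3639 -0.2989  0.0228]
tip_of can_1 0.55 [ 0.5798 -0.3403  0.0378]
tcp [ 0.4269 -0.1765  0.2617] yaw -27.02 q7 0.07
(0.427, -0.1755, 0.18, np.float64(-27.0)) -> [0.0029, 0.0004, -0.0004, 0.0009, -0.0006, 0.0817]
```

Still in place at about (0.428, -0.176). Picking it.

Call:
move_arm(plan=[0.003,0,0,0.001,0,0.045,0.085,0.003,0,0,0.001,0,0.082,0.085,0.003,0,0,0.001,0,0.082,0.085,0.003,0,0,0.001,0,0.082,0.05,0.003,0,0,0.001,0,0.082,0.05,0.003,0,0,0.001,0,0.082,0.05,0.003,0,0,0.001,0,0.082,0.05,0.003,0,0,0.001,0,0.04,0.05,0.003,0,0,0.001,0,-0.01,0.05,0.003,0,0,0.001,0,-0.06,0.05,0.003,0,0,0.001,0,-0.06,0.05])

```text
clock: 18.82
position: [0.428, -0.176, 0.3241]
ee_rot: [0.852, 0.523, 0.005, -0.001]
ft_force: [0.8, 0.0, -1.9]
grip_width: 0.721
grasp_force: 40.3
```

```bash
python3 - <<'E'
from h import *
rel((.555,-.3705,.32,-37.3),(.555,-.3705,.26,-37.3),(.555,-.3705,.215,-37.3))
E
```

```text
tcp [ 0.428  -0.176   0.3241] yaw -26.94 q7 -0.15
(0.555, -0.3705, 0.32, np.float64(-37.3)) -> [0.0026, -0.0095, 0.1808, -0.1159, 0.2013, 0.0037]
(0.555, -0.3705, 0.26, np.float64(-37.3)) -> [0.0026, -0.0095, 0.1808, -0.1165, 0.2011, 0.0637]
(0.555, -0.3705, 0.215, np.float64(-37.3)) -> [0.0026, -0.0095, 0.1808, -0.1169, 0.201, 0.1087]
```

Call:
move_arm(plan=[0,0,0.045,-0.023,0.04,0,0.05,0,0,0.09,-0.046,0.08,0,0.05,0,0,0.13,-0.07,0.12,0,0.05,0,0,0.18,-0.093,0.16,0,0.05,0,0,0.18,-0.116,0.201,0.002,0.05,0,0,0.18,-0.116,0.201,0.03,0.05,0,0,0.18,-0.116,0.201,0.06,0.05,0,0,0.18,-0.116,0.201,0.08,0.05,0,0,0.18,-0.116,0.201,0.1,0.05,0,0,0.18,-0.116,0.201,0.1,0.05,0,0,0.18,-0.116,0.201,0.1,0.05])

```text
clock: 20.2
position: [0.5537, -0.3699, 0.222]
ee_rot: [0.896, 0.444, -0.0, 0.0]
ft_force: [0.3, -0.6, -1.2]
grip_width: 0.723
grasp_force: 40.2
```

```bash
python3 - <<'E'
from h import *
p=shot("wrist"); overlay(p,"w5.png"); print(loc(tcp()[:3,3]))
rel((.555,-.3705,.193,-37.3),(.555,-.3705,.191,-37.3))
E
```

```text
[-0.0013 -0.0003  0.2222]
tcp [ 0.5537 -0.3699  0.2222] yaw -37.29 q7 0.32
(0.555, -0.3705, 0.193, np.float64(-37.3)) -> [0.0009, 0.0002, 0.0002, 0.0003, 0.0013, 0.0292]
(0.555, -0.3705, 0.191, np.float64(-37.3)) -> [0.0009, 0.0002, 0.0002, 0.0003, 0.0013, 0.0312]
```

View pics/w5.png

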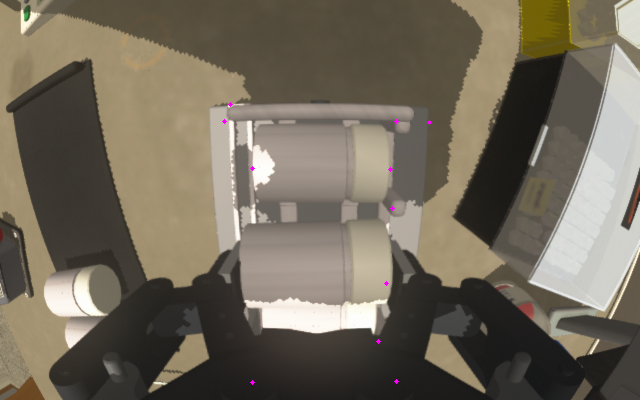

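The held can hangs over row_b, and the row_a can behind it sits on the predicted end points at (253,168) and (390,168). Lowering and releasing.

Call:
move_arm(plan=[0.001,0,0,0,0.001,0.01,0.05,0.001,0,0,0,0.001,0.02,0.05,0.001,0,0,0,0.001,0.027,0.05,0.001,0,0,0,0.001,0.031,0.05,0.001,0,0,0,0.001,0.031,0.05,0.001,0,0,0,0.001,0.031,0.075,0.001,0,0,0,0.001,0.031,0.078,0.001,0,0,0,0.001,0.031,0.078,0.001,0,0,0,0.001,0,0.078,0.001,0,0,0,0.001,-0.045,0.078,0.001,0,0,0,0.001,-0.1,0.085,0.001,0,0,0,0.001,-0.1,0.085])

```text
clock: 21.75
position: [0.5547, -0.3715, 0.3253]
ee_rot: [0.896, 0.444, 0.001, 0.002]
ft_force: [0.5, -0.8, -0.2]
grip_width: 0.995
grasp_force: 0.0
```

```bash
python3 - <<'E'
from h import *
for n in("wrist","side"):
    p=shot(n)
    for d in manip.tip_of(p,"can_1"):
        if d["conf"]>.3: P=w(p,d["position"]); print(n,round(d["conf"],2),P.round(4),loc(P))
rel((.365,-.298,.32,-27),(.365,-.298,.26,-27))
E
```

```text
wrist 0.94 [ 0.3447 -0.3348  0.0216] [-0.1889 -0.099   0.0216]
wrist 0.93 [ 0.5521 -0.3684  0.0347] [-0.0035 -0.0001  0.0347]
wrist 0.64 [ 0.5298 -0.4037  0.0347] [ 0.0001 -0.0417  0.0347]
wrist 0.63 [ 0.5812 -0.3438  0.0355] [0.0047 0.0371 0.0355]
side 0.85 [ 0.5261 -0.407   0.0403] [-0.0009 -0.0466  0.0403]
side 0.85 [ 0.3649 -0.2985  0.0249] [-0.1948 -0.0579  0.0249]
side 0.78 [ 0.5764 -0.3394  0.0341] [-0.0018  0.0377  0.0341]
side 0.72 [ 0.3457 -0.3413  0.021 ] [-0.1842 -0.1036  0.021 ]
side 0.57 [ 0.553  -0.3755  0.0349] [ 0.0015 -0.0052  0.0349]
tcp [ 0.5542 -0.3699  0.3195] yaw -37.29 q7 0.27
(0.365, -0.298, 0.32, np.float64(-27.0)) -> [-0.0038, 0.0002, -0.1796, -0.0574, -0.1941, 0.0003]
(0.365, -0.298, 0.26, np.float64(-27.0)) -> [-0.0038, 0.0002, -0.1796, -0.0574, -0.1939, 0.0603]
```

Call:
move_arm(plan=[-0.004,0,-0.04,-0.012,-0.04,0,0.085,-0.004,0,-0.08,-0.024,-0.08,0,0.085,-0.004,0,-0.13,-0.036,-0.12,0,0.085,-0.004,0,-0.18,-0.048,-0.16,0,0.085,-0.004,0,-0.18,-0.057,-0.194,0,0.085,-0.004,0,-0.18,-0.057,-0.194,0.03,0.085,-0.004,0,-0.18,-0.057,-0.194,0.06,0.085,-0.004,0,-0.18,-0.057,-0.194,0.06,0.085,-0.004,0,-0.18,-0.057,-0.194,0.06,0.085])

```text
clock: 23.08
position: [0.3652, -0.2985, 0.2618]
ee_rot: [0.853, 0.522, -0.0, 0.001]
ft_force: [0.2, -0.8, -0.2]
grip_width: 0.998
grasp_force: 0.0
```

```bash
python3 - <<'E'
from h import *
p=shot("wrist"); look(p,["can_1"],mc=.3); look(shot("side"),["can_1"],mc=.3); look(shot("top"),["can_1"],mc=.3)
rel((.365,-.298,.18,-27))
E
```

```text
tip_of can_1 0.89 [ 0.5826 -0.3437  0.0358]
tip_of can_1 0.86 [ 0.5315 -0.4019  0.0369]
tip_of can_1 0.77 [ 0.3659 -0.2988  0.0238]
tip_of can_1 0.68 [ 0.5513 -0.3677  0.0386]
tip_of can_1 0.66 [ 0.3409 -0.3365  0.0183]
tip_of can_1 0.79 [ 0.525  -0.4057  0.0388]
tip_of can_1 0.7 [ 0.5782 -0.3401  0.0368]
tip_of can_1 0.65 [ 0.3437 -0.3392  0.0218]
tip_of can_1 0.63 [ 0.3649 -0.2996  0.0243]
tip_of can_1 0.95 [ 0.5544 -0.3719  0.0349]
tip_of can_1 0.77 [ 0.5284 -0.4019  0.0375]
tip_of can_1 0.69 [ 0.5823 -0.3332  0.0329]
tip_of can_1 0.51 [ 0.494  -0.0727 -0.0039]
tcp [ 0.3656 -0.2982  0.2618] yaw -26.98 q7 0.4
(0.365, -0.298, 0.18, np.float64(-27.0)) -> [0.0028, 0.0005, 0.0003, -0.0001, -0.0008, 0.0818]
```

Call:
move_arm(plan=[0.003,0,0,0,0,0.045,0.085,0.003,0,0,0,0,0.082,0.085,0.003,0,0,0,0,0.082,0.085,0.003,0,0,0,0,0.082,0.05,0.003,0,0,0,0,0.082,0.05,0.003,0,0,0,0,0.082,0.05,0.003,0,0,0,0,0.082,0.05,0.003,0,0,0,0,0.04,0.05,0.003,0,0,0,0,-0.01,0.05,0.003,0,0,0,0,-0.06,0.05,0.003,0,0,0,0,-0.06,0.05,0.003,0,0,0,0,-0.06,0.05])

```text
clock: 24.88
position: [0.3653, -0.2976, 0.3215]
ee_rot: [0.852, 0.523, 0.001, -0.001]
ft_force: [0.1, 0.8, -0.8]
grip_width: 0.721
grasp_force: 40.2
```

```bash
python3 - <<'E'
from h import *
print(world((0,.0215,0)),world((0,-.0215,0)))
look(shot("side"),["can_1"],mc=.3)
a=world((0,.0215,0)); rel((a[0],a[1],.32,-37.3),(a[0],a[1],.25,-37.3))
E
```

```text
[ 0.56802875 -0.35339732  0.        ] [ 0.54197125 -0.38760268  0.        ]
tip_of can_1 0.91 [ 0.5535 -0.3682  0.0335]
tip_of can_1 0.8 [ 0.3443 -0.3411  0.0213]
tip_of can_1 0.74 [ 0.3633 -0.2981  0.1634]
tip_of can_1 0.72 [ 0.5779 -0.3391  0.0352]
tip_of can_1 0.63 [ 0.5264 -0.405   0.0385]
tcp [ 0.3649 -0.2977  0.3207] yaw -27.0 q7 0.24
(np.float64(0.5680287506057128), np.float64(-0.35339732016161973), 0.32, np.float64(-37.3)) -> [-0.0021, 0.0009, 0.1798, 0.0426, 0.2062, 0.0003]
(np.float64(0.5680287506057128), np.float64(-0.35339732016161973), 0.25, np.float64(-37.3)) -> [-0.0021, 0.0009, 0.1798, 0.0426, 0.2064, 0.0703]
```

Call:
move_arm(plan=[-0.002,0,0.045,0.009,0.041,0,0.05,-0.002,0,0.09,0.017,0.082,0,0.05,-0.002,0,0.13,0.026,0.124,0,0.05,-0.002,0,0.18,0.034,0.165,0,0.05,-0.002,0,0.18,0.043,0.206,0,0.05,-0.002,0,0.18,0.043,0.206,0.03,0.05,-0.002,0,0.18,0.043,0.206,0.055,0.05,-0.002,0,0.18,0.043,0.206,0.07,0.05,-0.002,0,0.18,0.043,0.206,0.07,0.05,-0.002,0,0.18,0.043,0.206,0.07,0.05])

```text
clock: 26.22
position: [0.5683, -0.3535, 0.2519]
ee_rot: [0.896, 0.444, 0.0, 0.001]
ft_force: [0.0, 0.2, -1.6]
grip_width: 0.723
grasp_force: 40.1
```

```bash
python3 - <<'E'
from h import *
p=shot("wrist"); overlay(p,"w6.png"); print(loc(tcp()[:3,3]))
for d in manip.tip_of(p,"can_1"): print(round(d["conf"],2),loc(w(p,d["position"])))
a=world((0,.0215,0));rel((a[0],a[1],.227,-37.3),(a[0],a[1],.225,-37.3))
E
```

```text
[0.0004 0.0217 0.2522]
0.88 [0.0062 0.0394 0.0348]
0.75 [ 0.0021 -0.0443  0.0368]
0.62 [-0.0012  0.0237  0.0943]
tcp [ 0.5685 -0.3534  0.2522] yaw -37.3 q7 0.28
(np.float64(0.5680287506057128), np.float64(-0.35339732016161973), 0.227, np.float64(-37.3)) -> [0.0027, 0.0001, -0.0, -0.0003, -0.0004, 0.0252]
(np.float64(0.5680287506057128), np.float64(-0.35339732016161973), 0.225, np.float64(-37.3)) -> [0.0027, 0.0001, -0.0, -0.0003, -0.0004, 0.0272]
```

View pics/w6.png

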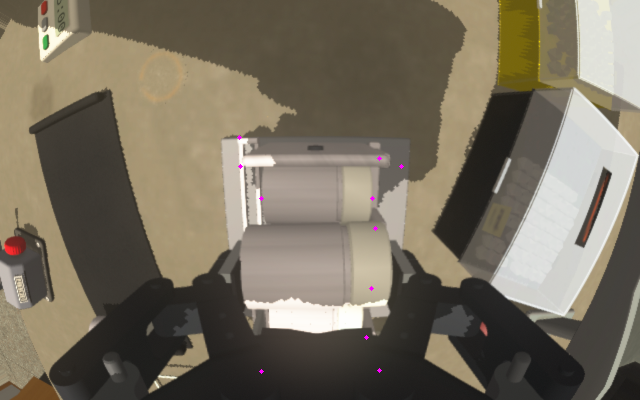

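The held can (middle at (315,264)) hangs over the gap between row_a and row_b. Lowering it to contact.

Call:
move_arm(plan=[0.003,0,0,0,0,0.012,0.05,0.003,0,0,0,0,0.02,0.05,0.003,0,0,0,0,0.025,0.05,0.003,0,0,0,0,0.027,0.05,0.003,0,0,0,0,0.027,0.05])

```text
clock: 26.95
position: [0.5679, -0.3542, 0.2279]
ee_rot: [0.896, 0.443, 0.0, -0.0]
ft_force: [-11.8, 9.6, 34.1]
grip_width: 0.724
grasp_force: 43.6
```

Call:
move_arm(plan=[0,0,0,0,0,-0.002,0.05,0,0,0,0,0,-0.002,0.06,0,0,0,0,0,-0.002,0.075,0,0,0,0,0,-0.002,0.078,0,0,0,0,0,-0.002,0.078,0,0,0,0,0,-0.03,0.078,0,0,0,0,0,-0.06,0.08,0,0,0,0,0,-0.1,0.085,0,0,0,0,0,-0.1,0.085])

```text
clock: 28.08
position: [0.5688, -0.354, 0.3273]
ee_rot: [0.896, 0.444, 0.001, 0.001]
ft_force: [0.2, -0.5, 0.1]
grip_width: 0.996
grasp_force: 0.0
```

```bash
python3 - <<'E'
from h import *
for n in("wrist","side","top"):
    p=shot(n)
    for d in manip.tip_of(p,"can_1"):
        if d["conf"]>.3: P=w(p,d["position"]); print(n,round(d["conf"],2),P.round(4),loc(P))
rel((.344,-.3385,.32,-27),(.344,-.3385,.26,-27))
E
```

```text
wrist 0.84 [ 0.3461 -0.3377  0.0195] [-0.186  -0.1005  0.0195]
wrist 0.75 [ 0.5543 -0.3734  0.0346] [ 0.0012 -0.0027  0.0346]
wrist 0.62 [ 0.581 -0.34   0.034] [0.0022 0.04   0.034 ]
wrist 0.61 [ 0.5294 -0.4051  0.0361] [ 0.0006 -0.043   0.0361]
wrist 0.55 [ 0.5701 -0.3513  0.0697] [0.0004 0.0244 0.0697]
side 0.9 [ 0.3444 -0.3376  0.0174] [-0.1875 -0.1014  0.0174]
side 0.86 [ 0.5283 -0.4052  0.0373] [-0.0002 -0.0438  0.0373]
side 0.65 [ 0.5649 -0.3566  0.0712] [-0.0005  0.017   0.0712]
side 0.65 [ 0.3896 -0.2541 -0.0016] [-0.2021 -0.0077 -0.0016]
side 0.61 [ 0.5781 -0.3431  0.0362] [0.0018 0.0358 0.0362]
side 0.52 [ 0.5527 -0.3729  0.0341] [-0.0004 -0.0033  0.0341]
top 0.8 [ 0.3437 -0.3375  0.0233] [-0.188  -0.1018  0.0233]
top 0.73 [ 0.5266 -0.4053  0.041 ] [-0.0015 -0.0449  0.041 ]
tcp [ 0.5684 -0.353   0.3231] yaw -37.3 q7 0.24
(0.344, -0.3385, 0.32, np.float64(-27.0)) -> [-0.0033, 0.0004, -0.1798, -0.1244, -0.1873, 0.0038]
(0.344, -0.3385, 0.26, np.float64(-27.0)) -> [-0.0033, 0.0004, -0.1798, -0.1244, -0.1871, 0.0638]
```

Call:
move_arm(plan=[-0.003,0,-0.04,-0.025,-0.037,0.002,0.085,-0.003,0,-0.08,-0.05,-0.075,0.004,0.085,-0.003,0,-0.13,-0.075,-0.112,0.004,0.085,-0.003,0,-0.18,-0.1,-0.15,0.004,0.085,-0.003,0,-0.18,-0.124,-0.187,0.004,0.085,-0.003,0,-0.18,-0.124,-0.187,0.034,0.085,-0.003,0,-0.18,-0.124,-0.187,0.064,0.085,-0.003,0,-0.18,-0.124,-0.187,0.064,0.085,-0.003,0,-0.18,-0.124,-0.187,0.064,0.085])

```text
clock: 29.5
position: [0.3444, -0.339, 0.2613]
ee_rot: [0.853, 0.522, -0.0, 0.001]
ft_force: [-0.6, -1.0, -0.1]
grip_width: 0.998
grasp_force: 0.0
```

```bash
python3 - <<'E'
from h import *
p=shot("wrist"); look(p,["can_1"],mc=.3); look(shot("side"),["can_1"],mc=.3)
rel((.3445,-.3385,.18,-27))
E
```

```text
tip_of can_1 0.87 [ 0.3437 -0.3382  0.0175]
tip_of can_1 0.8 [ 0.582  -0.3427  0.0333]
tip_of can_1 0.67 [ 0.5691 -0.3504  0.0699]
tip_of can_1 0.56 [ 0.5295 -0.4077  0.0343]
tip_of can_1 0.83 [ 0.5252 -0.406   0.0376]
tip_of can_1 0.79 [ 0.551  -0.3725  0.0356]
tip_of can_1 0.65 [ 0.3445 -0.3379  0.0218]
tip_of can_1 0.63 [ 0.5663 -0.3528  0.0682]
tip_of can_1 0.63 [ 0.581  -0.3384  0.0341]
tip_of can_1 0.54 [ 0.3939 -0.2552 -0.0035]
tcp [ 0.3448 -0.3388  0.2613] yaw -26.98 q7 0.53
(0.3445, -0.3385, 0.18, np.float64(-27.0)) -> [0.0024, 0.0005, 0.0004, 0.0001, -0.0005, 0.0813]
```

Call:
move_arm(plan=[0.002,0,0,0,0,0.045,0.085,0.002,0,0,0,0,0.081,0.085,0.002,0,0,0,0,0.081,0.085,0.002,0,0,0,0,0.081,0.05,0.002,0,0,0,0,0.081,0.05,0.002,0,0,0,0,0.081,0.05,0.002,0,0,0,0,0.081,0.05,0.002,0,0,0,0,0.04,0.05,0.002,0,0,0,0,-0.01,0.05,0.002,0,0,0,0,-0.06,0.05,0.002,0,0,0,0,-0.06,0.05,0.002,0,0,0,0,-0.06,0.05])

```text
clock: 31.2
position: [0.3445, -0.3381, 0.3206]
ee_rot: [0.852, 0.523, 0.0, -0.0]
ft_force: [-0.6, 1.1, -1.7]
grip_width: 0.721
grasp_force: 40.2
```

```bash
python3 - <<'E'
from h import *
a=world((0,-.0215,0)); rel((a[0],a[1],.32,-37.3),(a[0],a[1],.25,-37.3))
E
```

```text
tcp [ 0.3445 -0.3381  0.3206] yaw -26.94 q7 0.42
(np.float64(0.5419712493942873), np.float64(-0.38760267983838026), 0.32, np.float64(-37.3)) -> [-0.0002, -0.0012, 0.1808, 0.0453, 0.1985, 0.0006]
(np.float64(0.5419712493942873), np.float64(-0.38760267983838026), 0.25, np.float64(-37.3)) -> [-0.0002, -0.0012, 0.1808, 0.0452, 0.1985, 0.0706]
```

Call:
move_arm(plan=[0,-0.001,0.045,0.009,0.04,0,0.05,0,-0.001,0.09,0.018,0.08,0,0.05,0,-0.001,0.13,0.027,0.12,0,0.05,0,-0.001,0.18,0.036,0.16,0,0.05,0,-0.001,0.18,0.045,0.198,0,0.05,0,-0.001,0.18,0.045,0.198,0.03,0.05,0,-0.001,0.18,0.045,0.198,0.055,0.05,0,-0.001,0.18,0.045,0.198,0.07,0.05,0,-0.001,0.18,0.045,0.198,0.07,0.05,0,-0.001,0.18,0.045,0.198,0.07,0.05])

```text
clock: 32.45
position: [0.5412, -0.3886, 0.2511]
ee_rot: [0.896, 0.444, -0.001, 0.0]
ft_force: [0.0, -0.2, -0.4]
grip_width: 0.722
grasp_force: 40.0
```

```bash
python3 - <<'E'
from h import *
p=shot("wrist"); print(loc(tcp()[:3,3]))
for d in manip.tip_of(p,"can_1"): print(round(d["conf"],2),loc(w(p,d["position"])))
a=world((0,-.0215,0));rel((a[0],a[1],.228,-37.3))
E
```

```text
[ 1.000e-04 -2.260e-02  2.514e-01]
0.95 [0.003  0.0381 0.0343]
0.76 [-0.0025  0.0236  0.0682]
0.58 [-0.0014 -0.0217  0.0911]
tcp [ 0.5414 -0.3884  0.2514] yaw -37.3 q7 0.34
(np.float64(0.5419712493942873), np.float64(-0.38760267983838026), 0.228, np.float64(-37.3)) -> [0.0008, 0.0013, 0.0, 0.0011, -0.0001, 0.0234]
```

Call:
move_arm(plan=[0.001,0.001,0,0.001,0,0.012,0.05,0.001,0.001,0,0.001,0,0.018,0.05,0.001,0.001,0,0.001,0,0.022,0.05,0.001,0.001,0,0.001,0,0.0235,0.05,0.001,0.001,0,0.001,0,0.0235,0.05])

```text
clock: 33.17
position: [0.5407, -0.3885, 0.2285]
ee_rot: [0.896, 0.443, -0.001, -0.001]
ft_force: [-7.5, 2.6, 15.7]
grip_width: 0.718
grasp_force: 42.2
```

Contact at 16 N, so it is seated. Releasing and lifting.

Call:
move_arm(plan=[0,0,0,0,0,0,0.06,0,0,0,0,0,0,0.075,0,0,0,0,0,0,0.078,0,0,0,0,0,0,0.078,0,0,0,0,0,-0.03,0.078,0,0,0,0,0,-0.06,0.08,0,0,0,0,0,-0.11,0.085,0,0,0,0,0,-0.13,0.085,0,0,0,0,0,-0.13,0.085])

```text
clock: 34.3
position: [0.5421, -0.3877, 0.358]
ee_rot: [0.896, 0.444, 0.0, 0.0]
ft_force: [-0.6, 0.9, -0.7]
grip_width: 0.996
grasp_force: 0.0
```

```bash
python3 - <<'E'
from h import *
for n in("wrist","side","top"):
    p=shot(n)
    if n=="wrist": save(p,"w7.png")
    for d in manip.tip_of(p,"can_1"):
        if d["conf"]>.3: P=w(p,d["position"]); print(n,round(d["conf"],2),P.round(4),loc(P))
    look(p,["gate_handle"])
rel((.458,-.4035,.36,53))
E
```

```text
wrist 0.9 [ 0.5422 -0.3864  0.0664] [-0.0005 -0.0204  0.0664]
wrist 0.78 [ 0.5301 -0.4069  0.0357] [ 0.0023 -0.044   0.0357]
wrist 0.65 [ 0.5514 -0.3715  0.0357] [-0.0022 -0.003   0.0357]
wrist 0.65 [ 0.5664 -0.3525  0.0717] [-0.0018  0.0213  0.0717]
wrist 0.65 [ 0.5837 -0.3417  0.0362] [0.0054 0.0403 0.0362]
wrist 0.65 [ 0.4578 -0.4027  0.0873] [-0.0578 -0.0845  0.0873]
tip_of gate_handle 0.67 [ 0.4604 -0.4046  0.0876]
tip_of gate_handle 0.24 [ 0.5451 -0.3865  0.0706]
side 0.78 [ 0.5529 -0.3722  0.0361] [-0.0006 -0.0026  0.0361]
side 0.72 [ 0.5679 -0.3563  0.0686] [0.0016 0.0191 0.0686]
side 0.7 [ 0.5459 -0.3924  0.0664] [ 0.006  -0.0229  0.0664]
side 0.64 [ 0.5249 -0.4078  0.0387] [-0.0014 -0.0479  0.0387]
side 0.56 [ 0.5795 -0.3403  0.0352] [0.0012 0.0388 0.0352]
tip_of gate_handle 0.7 [ 0.4554 -0.3992  0.082 ]
tip_of gate_handle 0.56 [ 0.4571 -0.4025  0.0862]
tcp [ 0.542  -0.3874  0.3564] yaw -37.3 q7 0.29
(0.458, -0.4035, 0.36, np.float64(53.0)) -> [-0.0024, -0.0014, -1.5761, -0.0637, -0.0571, -0.0034]
```

View pics/w7.png

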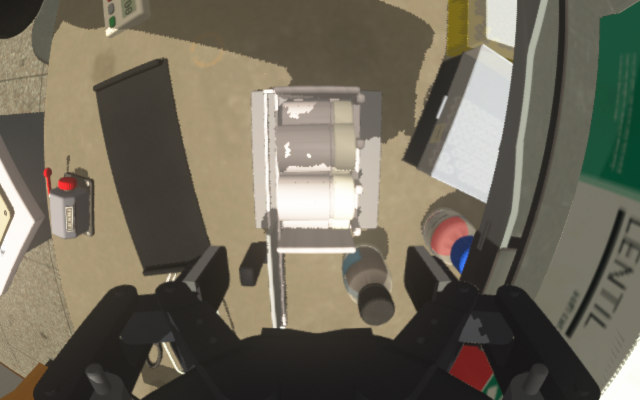

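The mat is empty and the five cans form the pyramid, around (316,170). The gate handle stands at (252,262). Now to shut the gate.

Call:
move_arm(plan=[0,0,-0.18,-0.008,-0.007,0,0.085,0,0,-0.36,-0.016,-0.014,0,0.085,0,0,-0.54,-0.024,-0.021,0,0.085,0,0,-0.72,-0.032,-0.028,0,0.085,0,0,-0.9,-0.04,-0.035,0,0.085,0,0,-1.08,-0.048,-0.042,0,0.07,0,0,-1.26,-0.056,-0.05,0,0.06,0,0,-1.44,-0.064,-0.057,0,0.05,0,0,-1.576,-0.064,-0.057,0,0.05,0,0,-1.576,-0.064,-0.057,0,0.05,0,0,-1.576,-0.064,-0.057,0,0.05])

```text
clock: 36.12
position: [0.458, -0.4038, 0.3569]
ee_rot: [0.319, 0.948, 0.0, -0.001]
ft_force: [-0.6, -0.2, -0.4]
grip_width: 0.583
grasp_force: 0.0
```

```bash
python3 - <<'E'
from h import *
look(shot("wrist"),["gate_handle"])
rel((.458,-.403,.24,53))
E
```

```text
tip_of gate_handle 0.62 [ 0.458  -0.4041  0.0869]
tcp [ 0.458  -0.4038  0.3569] yaw 52.9 q7 1.79
(0.458, -0.403, 0.24, np.float64(53.0)) -> [-0.0007, -0.0019, -0.0018, 0.0003, 0.0007, 0.1169]
```

Call:
move_arm(plan=[0,-0.002,-0.002,0,0.001,0.04,0.05,0,-0.002,-0.002,0,0.001,0.08,0.05,0,-0.002,-0.002,0,0.001,0.117,0.05,0,-0.002,-0.002,0,0.001,0.117,0.05,0,-0.002,-0.002,0,0.001,0.117,0,0,-0.002,-0.002,0,0.001,0.117,0,0,-0.002,-0.002,0,0.001,0.117,0,0,-0.002,-0.002,0,0.001,0.117,0], squeeze=30)

```text
clock: 37.22
position: [0.4589, -0.4033, 0.242]
ee_rot: [0.316, 0.949, -0.0, 0.002]
ft_force: [0.6, 3.2, 6.8]
grip_width: 0.226
grasp_force: 31.4
```

```bash
python3 - <<'E'
from h import *
b=world((-.056,.0445,.24)); print(b)
a=tcp()[:3,3]; rel((a[0]+.13*.606,a[1]+.13*.7955,.24,52.7))
E
```

```text
[ 0.53741997 -0.30116608  0.24      ]
tcp [ 0.4589 -0.4033  0.242 ] yaw 53.11 q7 1.86
(np.float64(0.5376903954730475), np.float64(-0.2998844789422387), 0.24, np.float64(52.7)) -> [0.0004, 0.0032, 0.0072, -0.0009, 0.13, 0.0021]
```

Call:
move_arm(plan=[0,0.003,0.005,0,0.012,0.001,0,0,0.003,0.005,0,0.027,0.001,0,0,0.003,0.005,0,0.042,0.001,0,0,0.003,0.005,0,0.057,0.001,0,0,0.003,0.005,0,0.072,0.001,0,0,0.003,0.005,0,0.087,0.001,0,0,0.003,0.005,0,0.1,0.001,0,0,0.003,0.005,0,0.112,0.001,0,0,0.003,0.005,-0.001,0.122,0.001,0,0,0.003,0.005,-0.001,0.128,0.001,0,0,0.003,0.005,-0.001,0.128,0.001,0])

```text
clock: 38.6
position: [0.5371, -0.3014, 0.242]
ee_rot: [0.318, 0.948, 0.0, 0.001]
ft_force: [-1.8, 3.8, 14.3]
grip_width: 0.227
grasp_force: 32.4
```

Call:
move_arm(plan=[0,0,0,0,0.002,0,0,0,0,0,0,0.005,0,0,0,0,0,0,0.007,0,0,0,0,0,0,0.007,0,0])

```text
clock: 39.1
position: [0.5386, -0.2995, 0.2419]
ee_rot: [0.32, 0.947, -0.002, 0.0]
ft_force: [-11.6, -7.3, 13.7]
grip_width: 0.226
grasp_force: 32.5
```

```bash
python3 - <<'E'
from h import *
for n in("side","wrist"):
    p=shot(n)
    for d in manip.tip_of(p,"can_1"):
        if d["conf"]>.4: P=w(p,d["position"]); print(n,round(d["conf"],2),loc(P))
    look(p,["gate_handle"])
E
```

```text
side 0.61 [ 0.0006 -0.0043  0.0341]
side 0.6 [-0.0005  0.0397  0.0352]
side 0.53 [-0.0044 -0.0237  0.0673]
side 0.49 [-0.0044 -0.047   0.0387]
tip_of gate_handle 0.61 [ 0.5345 -0.2976  0.0842]
wrist 0.68 [ 0.0003 -0.0207  0.0691]
wrist 0.58 [0.0063 0.0379 0.0354]
tip_of gate_handle 0.96 [ 0.5379 -0.2994  0.0861]
```

The gate has reached its end stop, after 131 mm of travel and with the reaction force rising. Releasing and lifting clear.

Call:
move_arm(plan=[0,0,0,0,-0.004,0,0,0,0,0,0,-0.004,0,0.04,0,0,0,0,-0.004,0,0.05,0,0,0,0,-0.004,0,0.05,0,0,0,0,-0.004,-0.04,0.05,0,0,0,0,-0.004,-0.08,0.05,0,0,0,0,-0.004,-0.13,0.05,0,0,0,0.05,-0.004,-0.14,0.05,0,0,0,0.1,-0.004,-0.14,0.05,0,0,0,0.12,-0.004,-0.14,0.05,0,0,0,0.12,-0.004,-0.14,0.05,0,0,0,0.12,-0.004,-0.14,0.05])

```text
clock: 40.9
position: [0.443, -0.2268, 0.3795]
ee_rot: [0.319, 0.948, 0.0, -0.001]
ft_force: [-0.5, 0.3, -0.0]
grip_width: 0.583
grasp_force: 0.0
```

```bash
python3 - <<'E'
from h import *
o=manip.get_obs(); print(o["ft_force"],o["position"])
for n in("side","wrist","top"):
    p=shot(n)
    for d in manip.tip_of(p,"can_1"):
        if d["conf"]>.4: P=w(p,d["position"]); print(n,round(d["conf"],2),loc(P))
    look(p,["gate_handle"])
    if n=="side": B=p
def px(l):
    q=np.linalg.inv(B["T"])@np.r_[world(l),1]; return (q[0]/q[2]*B["fx"]+B["cx"],q[1]/q[2]*B["fy"]+B["cy"])
im=cv2.resize(B["color"][120:230,270:430],None,fx=5,fy=5,interpolation=cv2.INTER_CUBIC)
for q,col in((0,(255,0,255)),(.006,(255,255,0)),(.012,(0,255,0))):
    for yy in(-.067,.067):
        u=px((-.046,yy-q,.055)); cv2.circle(im,(int((u[0]-270)*5),int((u[1]-120)*5)),3,col,-1)
save({"color":im},"fin.png")
E
```

```text
[-0.51277718  0.29624682 -0.02031749] [ 0.44303085 -0.22677628  0.37952521]
side 0.77 [-0.0005  0.0182  0.07  ]
side 0.7 [-0.0012 -0.0241  0.0688]
side 0.54 [0.0015 0.0363 0.0362]
side 0.49 [-0.0014 -0.0008  0.0301]
side 0.45 [ 0.0003 -0.0464  0.0394]
tip_of gate_handle 0.63 [ 0.5336 -0.2977  0.0838]
tip_of gate_handle 0.52 [ 0.5259 -0.4061  0.0396]
wrist 0.92 [-0.0024 -0.0032  0.0398]
wrist 0.75 [-0.0001  0.0201  0.0718]
wrist 0.67 [-0.001  -0.0223  0.0676]
wrist 0.67 [0.0006 0.0375 0.0333]
tip_of gate_handle 0.67 [ 0.5374 -0.2993  0.0879]
```

View pics/fin.png

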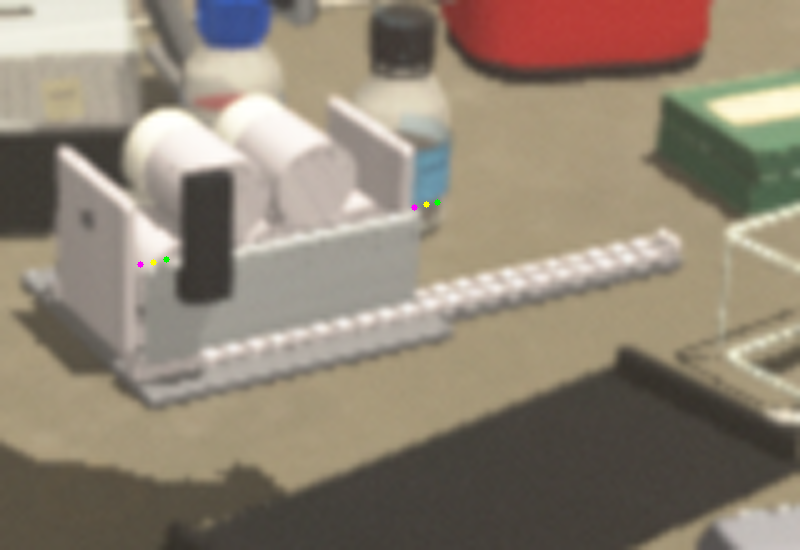

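The gate's right top edge, at (416,210), is on the shut mark, and the pyramid stands. Handing in.

```bash
python3 -c "
from workcell import manip
print(manip.hand_in())"
```

```text
the job is handed in; nothing more can be done
None
```

I handed the job in with all five cans in the cradle as a pyramid (three below, two saddled above), the gate shut against its stop, and the timer and beaker left where they were; the hand-in returned no verdict.

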